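# Unload the tube carrier from the sample carousel

### The job

The purple-capped tube carrier has been read: turn the sample carousel counter-clockwise (seen from above) by its black knob, a quarter turn, past the halfway click, until it rests in the unload stop. Then pull the carrier straight up off its sprung clip rail, keeping the tubes upright and the carousel at the unload stop, and set it down gently, without dropping it, standing flat inside the purple-edged tray. Leave the green carrier where it is.

Things in the scene. Friction and masses are not known exactly. Their poses are not given: they have to be found in the camera images.
- carousel_axis (a point): centre of the carousel's deck, on its turning axis, on the deck's upper face (45 mm above the bench). Round grey-white base, 324 mm diameter, aluminium deck, 296 mm. The frame belongs to the base and does not turn with the deck: x points to the blue reader gate, y to the unload stop, z up. Marks on the base's rim: blue at the reader, grey at 45 degrees, purple at the unload stop
- reader_head (a point): underside of the blue reader gate's arm, over the carrier as it stands at the start, 193 mm above the bench. The arm is 36 mm wide and 28 mm high and spans radius 65 to 195 mm from the carousel's axis; its column stands at radius 188 mm, outside the deck. Fixed to the base; too close over the carrier to lift it there
- carousel (a joint): angle of the carousel's deck, rad, growing counter-clockwise from above. It clicks into sprung stops at 0 (reader, the start), 0.785 (halfway) and 1.571 (unload); hard ends at -0.12 and 1.69. Turning it out of a stop takes at most about 0.6 N m; let go within about 0.06 rad of a stop it settles there by itself to within about 0.02 rad
- knob_mid (a point): middle of the black knob on the carousel's deck, 105 mm above the bench: an upright cylinder, 20 mm diameter, 40 mm high (20 mm above and below this point) on a 12 mm stem, 110 mm from the axis, opposite the carrier. It travels with the deck on an arc about the axis; being round, it can turn between the fingers
- rail_foot (a point): point of the deck under the middle of the clip rail, at deck height, 80 mm from the axis; turns with the deck: x points radially outward, y along the rail. The rail is a steel fin 12 mm thick, 80 mm long and 28 mm high, hidden under the carrier, which straddles it with 1.5 mm play on each side and stands on the deck
- carrier_center (a point): centre of the purple-capped tube carrier, half-way up (62.5 mm above its underside). White block 32 mm (x) by 108 mm (y) by 42 mm high, on it four tubes along y with purple caps, tops 104 mm above the underside, at y = -46, -28, 28, 46 mm. z up. 0.14 to 0.28 kg. Two sprung noses in the rail hold it: some 8 to 14 N besides its weight in the first 10 mm up, past the noses at 23 mm, clear at 28 mm
- carrier_tab (a point): middle of the upper part of the carrier's purple grip tab, 42 mm above the carrier's centre, same axes. The tab stands in the middle of the carrier between the tubes: 14 mm thick (x), 22 mm wide (y), from 42 to 125 mm above the carrier's underside (top 20.5 mm above this point). Grip it across its thickness, fingers closing along x
- purple_tray_floor (a point): middle of the inner floor (4 mm above the bench) of the shallow white tray with purple edges; inside 64 mm (x) by 136 mm (y), rim 14 mm above the bench. The carrier stands in it with its long side (y) along the tray's y, either way round. Fixed to the bench
- green_tray_floor (a point): the same for the tray with green edges, in which the green carrier stands; not to be used. The two trays may change sides
- green_carrier_center (a point): centre of the green-capped carrier, the same shape as the purple one; leave it alone
Mind the look-alikes: they are no part of the job. Leave any yellow look-alike of the part that bears purple_tray_floor alone.

How it is judged:
On the way, in this order (a step that is already met when the one before it is completed fails the run):
1. the carousel stands in the unload stop (within 0.08 rad of a quarter turn) with the purple carrier still clipped on its rail (value of joint carousel between 1.49 and 1.65 rad and horizontal distance between carrier_center and rail_foot below 0.012 m and z of carrier_center in the frame of rail_foot below 0.067 m), for 0.3 s.
2. the carrier has been lifted clear of the rail (its underside 40 mm above the deck), upright within 0.35 rad, with the carousel still within 0.12 rad of the unload stop (z of carrier_center in the frame of rail_foot above 0.1025 m and angle between carrier_center's own z axis and vertical below 0.35 rad and value of joint carousel between 1.45 and 1.69 rad), for 0.05 s.
3. the carrier is set down in the purple-edged tray while the fingers still hold it (underside within 6 mm of the tray's floor) (horizontal distance between carrier_center and purple_tray_floor below 0.03 m and z of carrier_center in the frame of purple_tray_floor below 0.0685 m and contact force between the fingers and carrier above 0.3 N), for 0.05 s.
At the end, for the whole second after the job is handed in: The purple carrier stands flat and at rest on the floor of the purple-edged tray (centre within 30 mm of the tray's middle, height within 3 mm, tilt under 0.06 rad), released, and the carousel rests in the unload stop (1.571 rad within 0.08) (horizontal distance between carrier_center and purple_tray_floor below 0.03 m and z of carrier_center in the frame of purple_tray_floor between 0.0595 and 0.0655 m and angle between carrier_center's own z axis and vertical below 0.06 rad and linear speed of carrier below 0.02 m/s and value of joint carousel between 1.49 and 1.65 rad); the robot touches nothing.
It fails at once if the purple carrier is tipped by more than 0.6 rad (angle between carrier_center's own z axis and vertical above 0.6 rad).
It fails at once if the green carrier is moved by more than 20 mm (distance of green_carrier_center from where it was at the start of the episode above 0.02 m).
It also fails if it takes over 61 s, if anything falls off the work surface, if the arm or the gripper's body presses on something with over 40 N, if the wrist force passes 120 N, or if a joint passes its speed limit or range.

### The arm

A 6-joint arm with a two-finger parallel gripper is mounted at the origin on the work surface. World frame = base frame: x ahead of the robot, y to its left, z up, the work surface at z = 0. Lengths are in m, angles in rad, forces in N, time in s.
With the tool pointing down it reaches from about 0.35 to 0.875 m from the base axis. Payload 15.5 kg.
Tool frame: the origin (TCP) lies between the finger pads; the fingertips stand 14 mm ahead of it and the grasp point (between the pads) lies 5 mm behind it; z points along the fingers, x is the direction in which the jaws open and shut, and the axes are right-handed (so a half turn about z gives the same grasp; the last joint's range is limited). The gripper opens to 85 mm and grips with 20 to 120 N. Pads are 22 mm wide; open, the fingers measure 114 mm over their backs; the gripper's body (76 mm by 85 mm) begins 54 mm behind the grasp point. The pads swing forward as they close: fully open they stand 13 mm farther back than shut.
Start: joints at [-1.248, 0.494, 1.345, -0, 1.302, -0.096], TCP at [0.254, -0.571, 0.245] pointing down, gripper open.
Joint ranges: [-2.91, 2.91], [-0.82, 2.16], [0.22, 2.67], [-1.22, 4.37], [0.12, 2.79], [-3.08, 3.08]. Speed limits (rad/s): [1.89, 1.89, 2.57, 3.01, 3.01, 3.01].

### API

Orientations are given as a unit quaternion [w, x, y, z].
In Python, from station import status, cams, ctrl, spotter gives the robot as it stands.
- The arm moves only by the tool play_rows, never from a script. Its argument "deltas" is a list that holds one entry, the list of rows, each a list of 7 numbers: the turn, a rotation vector about the world's x, y, z as a fraction of full scale, then the shift along the world's x, y, z as a fraction of full scale, then the finger opening in mm, from 0 to 85.4. A call has 1 to 20 rows; each row shifts and turns the commanded pose from where the row before left it; what a row does not reach is not made up. Full scale, the value 1, is 5 cm for a shift and 0.15 rad for a turn. A row lasts 1/10 s, in which the tool goes at most 50 mm and 8.59 degrees, less where a joint would pass 70% of its speed; a pose out of reach is approached as far as the arm can. A call with a number of a shift or a turn outside -1 to 1 is refused whole. A call with a gripper value outside its range is refused whole. The fingers move at their own pace and stop on an object; "force" is the grip in N (left out, the last holds). Time passes only in rows, so rows that do not move let the fingers close. It gives the time, the measured TCP pose, the force and the opening at its end, in the units of the state.
- status.state(): the state, without advancing time (a new reading comes with each control period).
- cams.capture(name): name is "scene" or "side" or "wrist"; returns a dict with "pixels" (480x640x3 uint8, red, green, blue), "K" (3x3 intrinsics, pixels), "T" (4x4, takes a point from camera to world coordinates); the wrist camera has in their place "hand_eye" (4x4, takes a point from camera to tool coordinates, whose origin is the TCP and whose axes are the tool frame's). Camera axes: x right, y down, z forward; pixel columns grow to the right and rows downward; lengths in m; the calibration is good to about 2 mm. A picture is of the moment at which its call begins: read the wrist's pose just before it. There is no depth.
- ctrl.sign_off(): hands the job in, once; it reports no verdict.
Trained networks look in the newest picture that a camera, given by its name, has taken for a name from the list of things; names that differ only in an ending like _2 or _b are one class to them, and where a whole thing is asked for, a point or a joint stands for the part that bears it (a point fixed in the world has none). Each returns a list of dicts, best first, with "confidence" (0 to 1); they miss things now and then, are a little off and sometimes report something else, mostly with a low value. They report only what shows in the picture. A call takes as long as a camera call. They do not tell look-alikes from the thing itself.
- spotter.silhouettes(camera, thing): "region" (480x640 bool, what is visible of it) and "at" ([row, column] in pixels, amid what is visible of it).
- spotter.tip_of(camera, thing): "at" ([row, column] in pixels: a listed point, or the origin of a listed thing).
The state is a dict: "clock": time; "joint_pos": joint angles; "qd": joint speeds; "tau": joint torques, N m; "tool_pos": TCP position; "ee_rot": TCP orientation; "ft_force": force on the tool from outside, world axes, zero at the start; "torque": the same for the moment, N m; "opening": finger opening in m.
Only numpy, scipy, OpenCV 4.12 (cv2) and the standard library are available. Lean on these libraries where they do the work, as an engineer would, in place of code of your own. Each camera call takes 0.05 s, during which the arm holds its last target.

## Working session

There is one attempt and no reset: what is moved stays moved. The work goes in short steps, Python scripts to look and compute and a tool call to move; the robot and the scene stay as the last step left them, time stands still between calls to the robot, and variables do not carry over. Pictures are saved under pics/ and viewed, and the job is handed in when it is done.

Besides the shell and the picture viewer there is one more tool, called after "Request:" as name([rows], argument=value, ...), one row to a line, values as JSON. play_rows: Moves the arm, as the interface text tells. Its arguments: {"type":"object","properties":{"deltas":{"type":"array","items":{"type":"array","items":{"type":"array","items":{"type":"number"}}}},"force":{"type":"number"}},"required":["deltas"]}

```bash
mkdir -p pics; ls; cat > h.py <<'E'
import numpy as np, cv2
from station import status, cams, ctrl, spotter
def save(c,name):
    cv2.imwrite(f'pics/{name}.png', c['pixels'][:,:,::-1])
def ray(c,rc):
    K=np.array(c['K']);T=np.array(c['T'])
    d=np.linalg.inv(K)@np.array([rc[1],rc[0],1.]); return T[:3,3],T[:3,:3]@d
def atz(c,rc,z):
    o,d=ray(c,rc); return o+d*(z-o[2])/d[2]
def proj(c,p):
    T=np.linalg.inv(np.array(c['T'])); q=T[:3,:3]@np.array(p)+T[:3,3]; u=np.array(c['K'])@q; return u[1]/u[2],u[0]/u[2]
def tri(obs):
    A=np.zeros((3,3));b=np.zeros(3)
    for c,rc in obs:
        o,d=ray(c,rc);d=d/np.linalg.norm(d);P=np.eye(3)-np.outer(d,d);A+=P;b+=P@o
    x=np.linalg.solve(A,b)
    return x
E
python3 - <<'E'
from h import *
print(status.state())
for n in ['scene','side']:
    c=cams.capture(n); save(c,n+'0'); 
    print(n,np.round(c['T'],3).tolist())
    for t in ['carousel_axis','reader_head','knob_mid','rail_foot','carrier_center','carrier_tab','purple_tray_floor','green_tray_floor','green_carrier_center']:
        r=spotter.tip_of(n,t)
        print(t,[(np.round(x['at'],1).tolist(),round(x['confidence'],2)) for x in r])
E
```

```text
pics
{'clock': 0.0, 'joint_pos': array([-1.24850726e+00,  4.94191823e-01,  1.34615387e+00, -7.08797322e-06,
        1.30250494e+00, -9.54880366e-02]), 'qd': array([ 2.05903848e-04, -5.26003967e-04, -2.53364003e-04,  7.36083001e-04,
       -4.73468199e-04,  9.51864583e-05]), 'tau': array([ 4.89882601e-03, -8.82154226e+01, -3.83867776e+01,  4.15455797e-04,
        1.01112286e-02,  2.83373555e-05]), 'tool_pos': array([ 0.25347527, -0.57090216,  0.24468717]), 'ee_rot': array([-3.88904470e-04,  8.38370716e-01, -5.45100126e-01, -4.94361965e-04]), 'ft_force': array([ 0.41183999, -0.26253423,  0.06826781]), 'torque': array([-0.01386277,  0.00302835,  0.0481201 ]), 'opening': 0.08570964515573999}
scene [[-0.416, 0.744, -0.522, 1.293], [0.909, 0.345, -0.233, 0.2], [0.006, -0.572, -0.82, 1.257], [0.0, 0.0, 0.0, 1.0]]
carousel_axis [([288.5, 351.1], 0.59), ([280.6, 352.6], 0.55)]
reader_head [([281.7, 350.8], 0.96)]
knob_mid [([234.0, 370.0], 0.92), ([279.1, 350.9], 0.15)]
rail_foot [([310.4, 344.0], 0.92)]
carrier_center [([295.8, 344.9], 0.59)]
carrier_tab [([291.3, 350.6], 0.94), ([281.4, 355.3], 0.17)]
purple_tray_floor [([227.6, 263.7], 0.61), ([223.8, 163.9], 0.59)]
green_tray_floor [([324.2, 495.9], 0.88)]
green_carrier_center [([310.8, 499.8], 0.73)]
side [[-0.809, -0.323, 0.491, 0.026], [-0.588, 0.459, -0.666, 0.592], [-0.011, -0.828, -0.561, 0.753], [0.0, 0.0, 0.0, 1.0]]
carousel_axis [([291.7, 289.4], 0.83)]
reader_head []
knob_mid [([285.9, 324.9], 0.93), ([258.9, 376.5], 0.4)]
rail_foot []
carrier_center [([262.1, 255.5], 0.75)]
carrier_tab [([247.3, 254.7], 0.89)]
purple_tray_floor [([208.7, 394.3], 0.95), ([259.6, 376.7], 0.69)]
green_tray_floor [([416.6, 200.3], 0.85), ([293.6, 285.1], 0.42)]
green_carrier_center [([398.8, 188.7], 0.74)]
```

View pics/scene0.png

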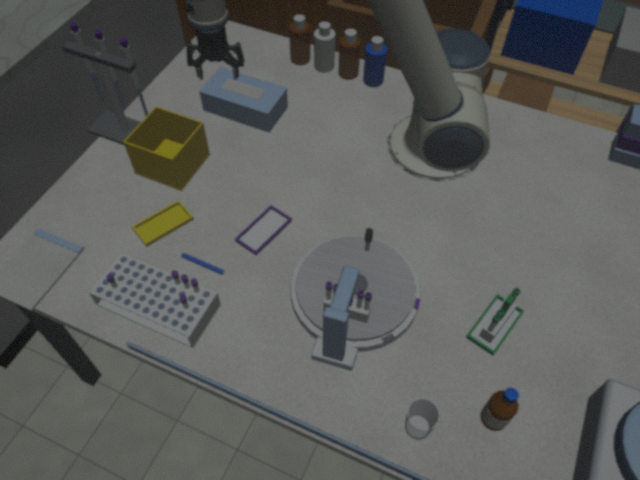

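View pics/side0.png

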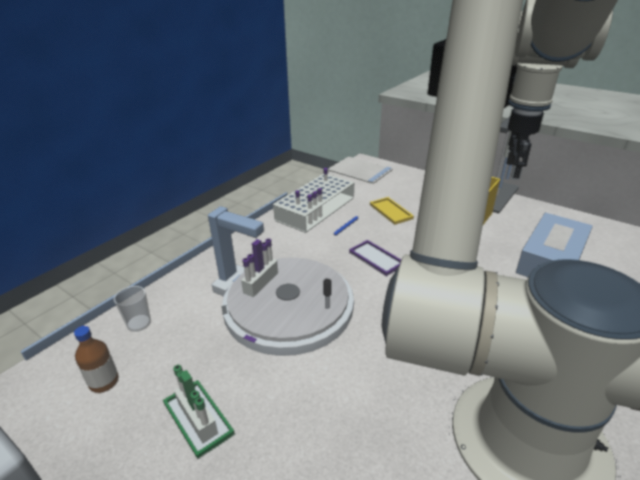

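Scene shows the carousel deck at about (290,355), with the gate below it and the knob at (234,370). The purple mark is on the right at (303,417), the purple tray at (229,264), the yellow look-alike at (224,163) and the green tray at (323,496). The side view agrees, with the purple tray at (257,376).

```bash
cat > m.py <<'E'
from h import *
S=cams.capture('scene'); D=cams.capture('side')
def hom(c,z):
    # homography pix->plane z
    pts=np.array([[100,100],[100,500],[400,500],[400,100]],float)
    return np.array([atz(c,p,z)[:2] for p in pts])
# triangulations
print('knob',tri([(S,(234,370)),(D,(285.9,324.9))]))
print('axis',atz(S,(288.5,351.1),.045),atz(D,(291.7,289.4),.045))
print('tab',tri([(S,(291.3,350.6)),(D,(247.3,254.7))]))
print('ctr',atz(S,(295.8,344.9),.1075),atz(D,(262.1,255.5),.1075))
print('ptray',atz(S,(227.6,263.7),.004),atz(D,(259.6,376.7),.004))
print('gtray',atz(S,(324.2,495.9),.004),atz(D,(416.6,200.3),.004))
print('knob z=.105',atz(S,(234,370),.105),atz(D,(285.9,324.9),.105))
# colour masks: purple tray edges
for n,c in (('S',S),('D',D)):
    hsv=cv2.cvtColor(c['pixels'],cv2.COLOR_RGB2HSV)
    m=cv2.inRange(hsv,(125,60,30),(150,255,255))
    k,l,st,ce=cv2.connectedComponentsWithStats(m)
    for i in range(1,k):
        if st[i,4]>25:
            ys,xs=np.where(l==i)
            P=np.array([atz(c,(y,x),.014)[:2] for y,x in zip(ys,xs)]).astype(np.float32)
            r=cv2.minAreaRect(P)
            print(n,st[i].tolist(),'@14mm',np.round(r[0],4),np.round(r[1],4),round(r[2],1))
E
python3 m.py
```

```text
knob [ 0.47588382 -0.02916364  0.11394754]
axis [ 0.60031339 -0.0234889   0.045     ] [ 0.58267639 -0.02824261  0.045     ]
tab [ 0.66731846 -0.00513185  0.15420637]
ctr [ 0.66005785 -0.01734606  0.1075    ] [ 0.67192892 -0.01131314  0.1075    ]
ptray [ 0.49909161 -0.32178289  0.004     ] [ 0.50069362 -0.31635784  0.004     ]
gtray [0.52201355 0.32867739 0.004     ] [0.52140642 0.31799768 0.004     ]
knob z=.105 [ 0.46968594 -0.03073071  0.105     ] [ 0.48216177 -0.03818623  0.105     ]
S [70, 22, 8, 10, 58] @14mm [-0.0064 -1.3572] [0.0608 0.0223] 44.5
S [94, 29, 8, 10, 59] @14mm [-0.0095 -1.2516] [0.0567 0.0236] 52.1
S [119, 37, 8, 11, 58] @14mm [-0.0085 -1.1411] [0.0603 0.0236] 51.5
S [617, 123, 23, 31, 291] @14mm [-0.2716  0.5372] [0.1169 0.0659] 0.8
S [236, 206, 55, 47, 262] @14mm [ 0.5086 -0.3169] [0.0762 0.1477] 76.1
S [107, 274, 6, 7, 35] @14mm [ 0.8091 -0.5993] [0.0198 0.0124] 36.2
S [191, 279, 6, 8, 30] @14mm [ 0.7333 -0.3976] [0.0218 0.0125] 31.9
S [327, 282, 5, 7, 28] @14mm [ 0.5965 -0.0838] [0.0177 0.0101] 24.2
S [357, 290, 7, 7, 38] @14mm [ 0.5853 -0.0039] [0.0173 0.0151] 24.8
S [366, 293, 6, 7, 30] @14mm [0.5843 0.0185] [0.0174 0.0125] 21.9
S [180, 294, 6, 8, 33] @14mm [ 0.7821 -0.3993] [0.0199 0.0119] 54.5
S [414, 299, 6, 10, 40] @14mm [0.5544 0.1343] [0.0271 0.0096] 9.3
D [308, 188, 13, 13, 61] @14mm [ 0.8738 -0.5195] [0.0948 0.0255] 89.3
D [243, 240, 28, 31, 373] @14mm [ 0.7922 -0.1281] [0.0586 0.1486] 30.3
D [350, 241, 50, 33, 219] @14mm [ 0.5041 -0.318 ] [0.0789 0.1512] 75.7
D [244, 335, 12, 7, 46] @14mm [0.578  0.1209] [0.0273 0.0107] 4.0
```

```bash
cat > m2.py <<'E'
from h import *
for n in ('scene','side'):
    c=cams.capture(n)
    for t in ('carousel','knob_mid','carrier_center','purple_tray_floor'):
        rs=spotter.silhouettes(n,t)
        for r in rs:
            ys,xs=np.where(r['region'])
            print(n,t,round(r['confidence'],2),np.round(r['at'],1),len(ys),[xs.min(),xs.max(),ys.min(),ys.max()])
    r=spotter.silhouettes(n,'carousel')[0]
    im=c['pixels'].copy()
    cn,_=cv2.findContours(r['region'].astype(np.uint8),cv2.RETR_EXTERNAL,cv2.CHAIN_APPROX_NONE)
    cv2.drawContours(im,cn,-1,(255,0,0),1)
    y,x=map(int,r['at']); y0=max(0,y-100);x0=max(0,x-130)
    cv2.imwrite(f'pics/z_{n}.png',cv2.resize(im[y0:y0+200,x0:x0+260],None,fx=3,fy=3,interpolation=cv2.INTER_CUBIC)[:,:,::-1]); print(n,x0,y0)
E
python3 m2.py
```

```text
scene carousel 0.97 [281.3 367.2] 7714 [np.int64(296), np.int64(414), np.int64(229), np.int64(341)]
scene knob_mid 0.82 [279.2 365.5] 7639 [np.int64(296), np.int64(414), np.int64(228), np.int64(340)]
scene carrier_center 0.95 [301.  354.6] 784 [np.int64(323), np.int64(371), np.int64(281), np.int64(322)]
scene purple_tray_floor 0.65 [226.2 262. ] 1382 [np.int64(235), np.int64(291), np.int64(206), np.int64(254)]
scene purple_tray_floor 0.65 [222.5 164. ] 1474 [np.int64(132), np.int64(193), np.int64(200), np.int64(245)]
scene 237 181
side carousel 0.9 [301.2 292.8] 7010 [np.int64(228), np.int64(346), np.int64(258), np.int64(340)]
side knob_mid 0.64 [304.6 292.5] 7241 [np.int64(227), np.int64(348), np.int64(258), np.int64(341)]
side carrier_center 0.96 [266.4 256.8] 1404 [np.int64(241), np.int64(277), np.int64(238), np.int64(295)]
side purple_tray_floor 0.81 [212.  391.2] 672 [np.int64(370), np.int64(413), np.int64(197), np.int64(224)]
side purple_tray_floor 0.62 [256.5 375.6] 972 [np.int64(350), np.int64(400), np.int64(240), np.int64(276)]
side 162 201
```

View pics/z_scene.png

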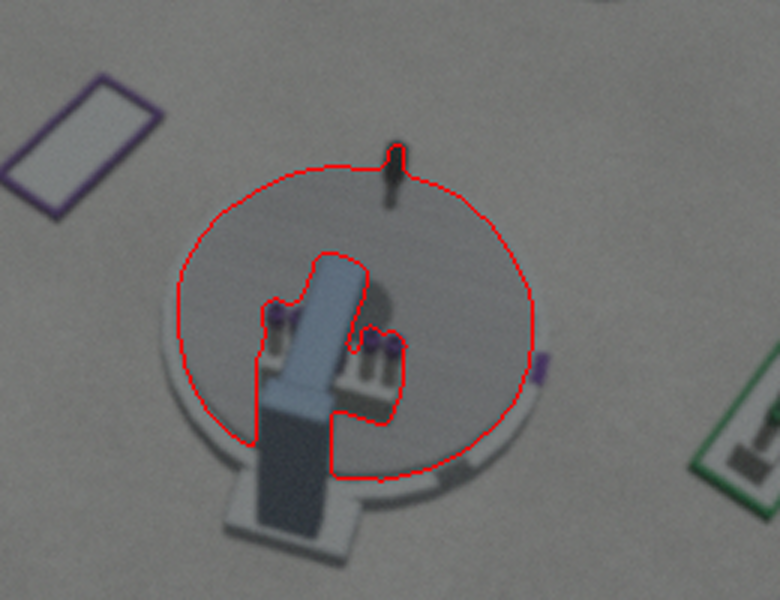

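View pics/z_side.png

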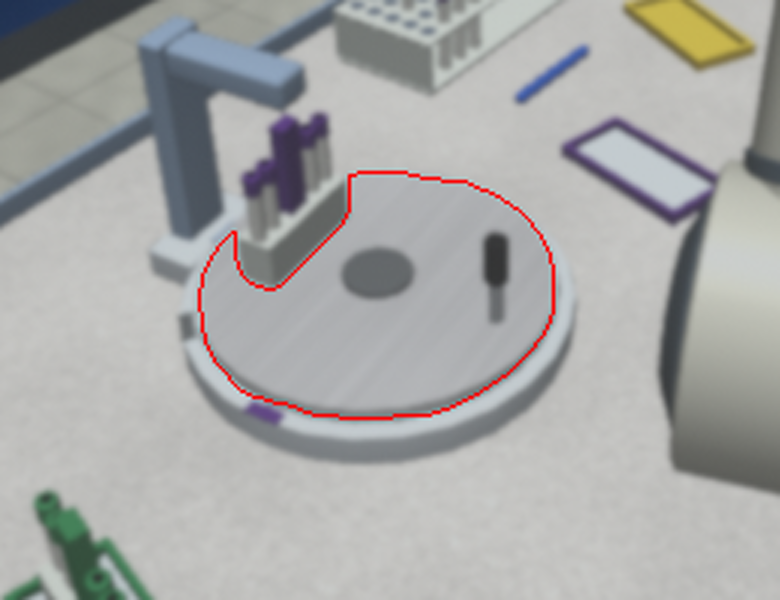

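```bash
cat > m3.py <<'E'
from h import *
from scipy.optimize import least_squares
for n in ('scene','side'):
    c=cams.capture(n); r=spotter.silhouettes(n,'carousel')[0]
    m=r['region'].astype(np.uint8)
    cn,_=cv2.findContours(m,cv2.RETR_EXTERNAL,cv2.CHAIN_APPROX_NONE)
    pts=max(cn,key=len)[:,0,:].astype(float)
    P=np.array([atz(c,(y,x),.045)[:2] for x,y in pts])
    f=lambda q:np.hypot(P[:,0]-q[0],P[:,1]-q[1])-.148
    s=least_squares(f,[.59,-.025],loss='soft_l1',f_scale=.002)
    g=lambda q:np.hypot(P[:,0]-q[0],P[:,1]-q[1])-q[2]
    s2=least_squares(g,[.59,-.025,.15],loss='soft_l1',f_scale=.002)
    print(n,s.x,s2.x,np.median(abs(g(s2.x))))
E
python3 m3.py
```

```text
scene [ 0.58477546 -0.0191111 ] [ 0.58123792 -0.01956126  0.1416956 ] 0.009052095771666213
side [ 0.5760755  -0.01852339] [ 0.57531593 -0.01749583  0.14618402] 0.0025560072486629087
```

Knob triangulates to about (0.476,-0.030), the axis to about (0.58,-0.02), and the reader direction is about +10°. I'll move above the knob for a wrist look.

Request:
play_rows([
  [[0,0,-0.11,0.3,0.72,0.02,85],[0,0,-0.11,0.3,0.72,0.02,85],[0,0,-0.11,0.3,0.72,0.02,85],[0,0,-0.11,0.3,0.72,0.02,85],[0,0,-0.11,0.3,0.72,0.02,85],[0,0,-0.11,0.3,0.72,0.02,85],[0,0,-0.11,0.3,0.72,0.02,85],[0,0,-0.11,0.3,0.72,0.02,85],[0,0,-0.11,0.3,0.72,0.02,85],[0,0,-0.11,0.3,0.72,0.02,85],[0,0,-0.11,0.3,0.72,0.02,85],[0,0,-0.11,0.3,0.72,0.02,85],[0,0,-0.11,0.3,0.72,0.02,85],[0,0,-0.11,0.3,0.72,0.02,85],[0,0,-0.11,0.3,0.72,0.02,85],[0,0,0,0,0,0,85]],
])

```text
clock: 3.5
tool_pos: [0.4799, -0.0278, 0.2605]
ee_rot: [-0.001, 0.766, -0.643, 0.0]
ft_force: [0.9, 0.6, -0.5]
opening: 0.085
```

```bash
cat >> h.py <<'E'
from scipy.spatial.transform import Rotation as R
def wrist():
    s=status.state(); c=cams.capture('wrist')
    q=s['ee_rot']; T=np.eye(4); T[:3,:3]=R.from_quat([q[1],q[2],q[3],q[0]]).as_matrix(); T[:3,3]=s['tool_pos']
    c['T']=T@np.array(c['hand_eye']); return s,c
def yaw(s):
    q=s['ee_rot'];M=R.from_quat([q[1],q[2],q[3],q[0]]).as_matrix(); return np.degrees(np.arctan2(M[1,0],M[0,0])),M[:,2]
E
python3 - <<'E'
from h import *
s,c=wrist(); save(c,'w1'); print(s['tool_pos'],yaw(s),s['joint_pos'],s['ft_force']); print(np.round(c['hand_eye'],3))
for t,z in [('carousel_axis',.045),('knob_mid',.105),('carrier_tab',.15),('rail_foot',.045),('carrier_center',.1075),('purple_tray_floor',.004)]:
    for r in spotter.tip_of('wrist',t): print(t,np.round(r['at'],1),round(r['confidence'],2),np.round(atz(c,r['at'],z),4))
E
```

```text
[ 0.47990608 -0.02779876  0.2605063 ] (np.float64(-80.07654270056099), array([ 1.11697816e-03,  7.61047233e-04, -9.99999087e-01])) [-1.82804642e-01  2.73625962e-01  1.66864426e+00  1.02144577e-03
  1.19836259e+00  1.21442379e+00] [ 0.94828993  0.64405567 -0.47512718]
[[ 1.     0.    -0.001  0.   ]
 [ 0.     0.945  0.327 -0.084]
 [ 0.001 -0.327  0.945 -0.126]
 [ 0.     0.     0.     1.   ]]
carousel_axis [ 95.5 329.2] 0.79 [ 0.5843 -0.0231  0.045 ]
knob_mid [227.2 321. ] 0.66 [ 0.4753 -0.0341  0.105 ]
purple_tray_floor [217.1 563.9] 0.95 [ 0.5051 -0.3181  0.004 ]
```

View pics/w1.png

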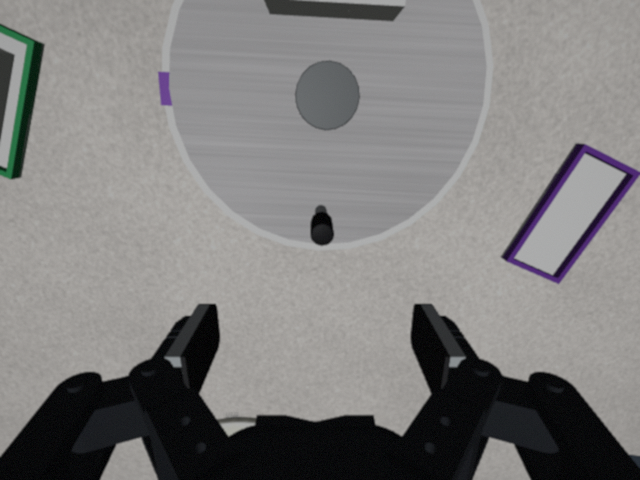

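The wrist view shows the hub at (95,327), the knob at (232,322), the purple mark at (88,165), and the purple tray around (213,572). I'll refine these from the contours.

```bash
python3 - <<'E'
from h import *
s,c=wrist()
im=c['pixels']; hsv=cv2.cvtColor(im,cv2.COLOR_RGB2HSV); g=cv2.cvtColor(im,cv2.COLOR_RGB2GRAY)
def W(pts,z): return np.array([atz(c,(y,x),z)[:2] for x,y in pts]).astype(np.float32)
# hub
m=np.zeros_like(g); m[50:140,285:370]=(g[50:140,285:370]<130)*255
cn,_=cv2.findContours(m,cv2.RETR_EXTERNAL,cv2.CHAIN_APPROX_NONE); k=max(cn,key=len)[:,0]
print('hub @45',cv2.minEnclosingCircle(W(k,.045)))
# knob top (dark) 
m=np.zeros_like(g); m[200:250,300:345]=(g[200:250,300:345]<45)*255
cn,_=cv2.findContours(m,cv2.RETR_EXTERNAL,cv2.CHAIN_APPROX_NONE); k=max(cn,key=len)[:,0]
print('knob px',k.min(0),k.max(0)); 
for u in (.085,.125): print(u,[np.round(atz(c,p,u),4) for p in [(k[:,1].max(),k[:,0].mean()),(k[:,1].min(),k[:,0].mean())]])
# tray
m=cv2.inRange(hsv,(125,90,30),(150,255,255))
n,l,st,ce=cv2.connectedComponentsWithStats(m)
for i in range(1,n):
    if st[i,4]>60:
        ys,xs=np.where(l==i)
        z=.014 if xs.min()>400 else .045
        P=W(np.c_[xs,ys],z); r=cv2.minAreaRect(P); print(st[i].tolist(),np.round(r[0],4),np.round(r[1],4),r[2], P.mean(0))
# rail/carrier lower edge: row of bottom edge
print('carrier edge', W([(272,13),(396,19)],.045))
E
```

```text
hub @45 ((0.5835541486740112, -0.02115686796605587), 0.030708089470863342)
knob px [307 208] [327 241]
0.085 [array([ 0.4533, -0.0386,  0.085 ]), array([ 0.4848, -0.0331,  0.085 ])]
0.125 [array([ 0.4675, -0.0359,  0.125 ]), array([ 0.4949, -0.0312,  0.125 ])]
[153, 70, 13, 33, 298] [0.564  0.1278] [0.0273 0.0087] 7.770043849945068 [0.56396633 0.12799187]
[501, 141, 136, 139, 3124] [ 0.5074 -0.3143] [0.0822 0.1453] 76.47340393066406 [ 0.51412475 -0.31486815]
carrier edge [[ 0.6391691   0.03271473]
 [ 0.65279984 -0.07409687]]
```

Axis (0.5835,-0.021), reader direction about 7.5°, knob (0.475,-0.035). The jaws will close tangentially around the knob, leaving a little play. Descending.

Request:
play_rows([
  [[0,0,-0.28,-0.1,-0.14,0,85],[0,0,0,0,0,-0.4,85],[0,0,0,0,0,-0.4,85],[0,0,0,0,0,-0.4,85],[0,0,0,0,0,-0.4,85],[0,0,0,0,0,-0.4,85],[0,0,0,0,0,-0.4,85],[0,0,0,0,0,-0.4,85],[0,0,0,0,0,-0.4,50],[0,0,0,0,0,0,26],[0,0,0,0,0,0,26],[0,0,0,0,0,0,26],[0,0,0,0,0,0,26]],
], force=20)

```text
clock: 5.2
tool_pos: [0.474, -0.0383, 0.1012]
ee_rot: [-0.0, 0.751, -0.661, 0.001]
ft_force: [-0.6, 2.0, 1.9]
opening: 0.0261
```

```bash
python3 - <<'E'
from h import *
s,c=wrist(); save(c,'w2'); print(s['tool_pos'],yaw(s),s['joint_pos'],s['ft_force'],s['opening'])
E
```

```text
[ 0.47397592 -0.0383237   0.1012293 ] (np.float64(-82.67825825113572), array([ 1.44162524e-03, -9.97434037e-05, -9.99998956e-01])) [-2.06481330e-01  5.01654084e-01  1.86612187e+00  2.83634853e-04
  7.72385269e-01  1.23632328e+00] [-0.56097741  2.01714298  1.85785619] 0.02614370728542669
```

View pics/w2.png

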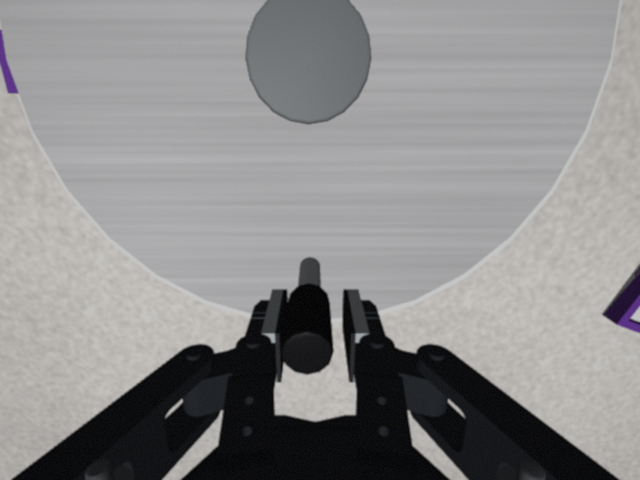

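```bash
python3 - <<'E'
import numpy as np
ax=np.array([.5835,-.0212]); t=np.radians(np.linspace(188.9,188.9+91,29))
p=np.c_[ax[0]+.110*np.cos(t),ax[1]+.110*np.sin(t)]
cum=np.round((p-p[0])/.05,2); d=np.diff(cum,axis=0)
print('turn',np.diff(t)[0]/.15)
print([[0,0,.38,round(a,2),round(b,2),0,26] for a,b in d])
print(p[-1])
E
```

```text
turn 0.3781546712654382
[[0, 0, 0.38, np.float64(0.02), np.float64(-0.12), 0, 26], [0, 0, 0.38, np.float64(0.03), np.float64(-0.12), 0, 26], [0, 0, 0.38, np.float64(0.04), np.float64(-0.12), 0, 26], [0, 0, 0.38, np.float64(0.04), np.float64(-0.12), 0, 26], [0, 0, 0.38, np.float64(0.05), np.float64(-0.11), 0, 26], [0, 0, 0.38, np.float64(0.06), np.float64(-0.12), 0, 26], [0, 0, 0.38, np.float64(0.06), np.float64(-0.1), 0, 26], [0, 0, 0.38, np.float64(0.07), np.float64(-0.11), 0, 26], [0, 0, 0.38, np.float64(0.07), np.float64(-0.1), 0, 26], [0, 0, 0.38, np.float64(0.08), np.float64(-0.09), 0, 26], [0, 0, 0.38, np.float64(0.09), np.float64(-0.1), 0, 26], [0, 0, 0.38, np.float64(0.09), np.float64(-0.08), 0, 26], [0, 0, 0.38, np.float64(0.09), np.float64(-0.08), 0, 26], [0, 0, 0.38, np.float64(0.1), np.float64(-0.08), 0, 26], [0, 0, 0.38, np.float64(0.11), np.float64(-0.07), 0, 26], [0, 0, 0.38, np.float64(0.1), np.float64(-0.06), 0, 26], [0, 0, 0.38, np.float64(0.11), np.float64(-0.06), 0, 26], [0, 0, 0.38, np.float64(0.12), np.float64(-0.05), 0, 26], [0, 0, 0.38, np.float64(0.11), np.float64(-0.05), 0, 26], [0, 0, 0.38, np.float64(0.12), np.float64(-0.03), 0, 26], [0, 0, 0.38, np.float64(0.12), np.float64(-0.03), 0, 26], [0, 0, 0.38, np.float64(0.13), np.float64(-0.03), 0, 26], [0, 0, 0.38, np.float64(0.12), np.float64(-0.02), 0, 26], [0, 0, 0.38, np.float64(0.12), np.float64(-0.01), 0, 26], [0, 0, 0.38, np.float64(0.13), np.float64(0.0), 0, 26], [0, 0, 0.38, np.float64(0.12), np.float64(0.0), 0, 26], [0, 0, 0.38, np.float64(0.13), np.float64(0.02), 0, 26], [0, 0, 0.38, np.float64(0.12), np.float64(0.01), 0, 26]]
[ 0.6024122  -0.12956203]
```

Request:
play_rows([
  [[0,0,0.38,0.02,-0.12,0,26],[0,0,0.38,0.03,-0.12,0,26],[0,0,0.38,0.04,-0.12,0,26],[0,0,0.38,0.04,-0.12,0,26],[0,0,0.38,0.05,-0.11,0,26],[0,0,0.38,0.06,-0.12,0,26],[0,0,0.38,0.06,-0.1,0,26],[0,0,0.38,0.07,-0.11,0,26],[0,0,0.38,0.07,-0.1,0,26],[0,0,0.38,0.08,-0.09,0,26],[0,0,0.38,0.09,-0.1,0,26],[0,0,0.38,0.09,-0.08,0,26],[0,0,0.38,0.09,-0.08,0,26],[0,0,0.38,0.1,-0.08,0,26],[0,0,0.38,0.11,-0.07,0,26]],
])

```text
clock: 6.75
tool_pos: [0.5233, -0.1143, 0.1007]
ee_rot: [0.0, 0.957, -0.288, -0.0]
ft_force: [-3.0, 1.0, 2.0]
opening: 0.0261
```

```bash
python3 - <<'E'
from h import *
s,c=wrist(); save(c,'w3'); print(s['tool_pos'],yaw(s),s['joint_pos'],s['ft_force'],s['opening'])
v=s['tool_pos'][:2]-np.array([.5835,-.0212]);print(np.degrees(np.arctan2(v[1],v[0]))%360,np.hypot(*v))
E
```

```text
[ 0.52329428 -0.11425341  0.10067782] (np.float64(-33.53067734037168), array([-6.27729127e-04,  1.71289910e-04, -9.99999788e-01])) [-3.26441405e-01  5.61277153e-01  1.71897457e+00 -5.14433122e-05
  8.61990439e-01  2.58812750e-01] [-3.04933894  0.97214271  1.96640931] 0.026093184262350123
237.09706082907647 0.11083169998191142
```

View pics/w3.png

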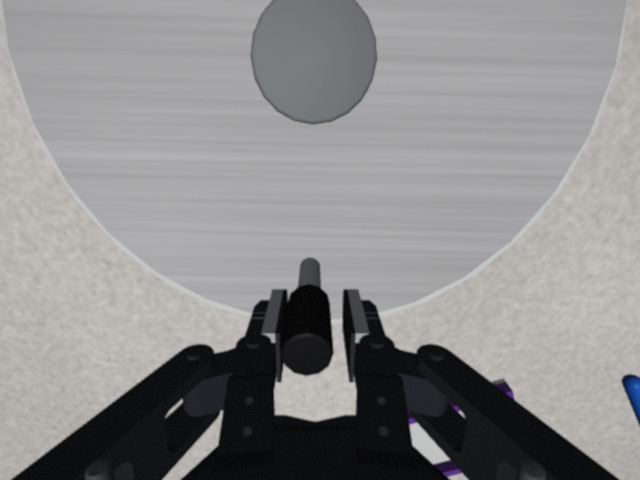

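The knob sits between the fingers, pushed by the left one (307,330), and the radius holds. Continuing the arc.

Request:
play_rows([
  [[0,0,0.38,0.1,-0.06,0,26],[0,0,0.38,0.11,-0.06,0,26],[0,0,0.38,0.12,-0.05,0,26],[0,0,0.38,0.11,-0.05,0,26],[0,0,0.38,0.12,-0.03,0,26],[0,0,0.38,0.12,-0.03,0,26],[0,0,0.38,0.13,-0.03,0,26],[0,0,0.38,0.12,-0.02,0,26],[0,0,0.38,0.12,-0.01,0,26],[0,0,0.38,0.13,0,0,26],[0,0,0.38,0.12,0,0,26],[0,0,0.38,0.13,0.02,0,26],[0,0,0.38,0.12,0.01,0,26],[0,0,0,0,0,0,26],[0,0,0,0,0,0,26]],
])

```text
clock: 8.3
tool_pos: [0.6009, -0.1297, 0.1005]
ee_rot: [0.0, 0.997, 0.076, 0.0]
ft_force: [0.2, -1.0, -0.4]
opening: 0.0259
```

```bash
cat > chk.py <<'E'
from h import *
import sys
s,c=wrist(); save(c,sys.argv[1]); print(s['clock'],s['tool_pos'],yaw(s)[0],s['joint_pos'].round(3),s['ft_force'].round(2),s['opening'])
v=s['tool_pos'][:2]-np.array([.5835,-.0212]);print(np.degrees(np.arctan2(v[1],v[0]))%360,np.hypot(*v))
for n in ('scene','side'):
    c=cams.capture(n); save(c,sys.argv[1]+n)
E
python3 chk.py w4
```

```text
8.3 [ 0.60091653 -0.12970515  0.10047201] 8.663413904901027 [-0.31   0.644  1.518 -0.     0.98  -0.461] [ 0.18 -1.04 -0.4 ] 0.025880685702900637
279.11895342916137 0.10989405117569302
```

View pics/w4.png

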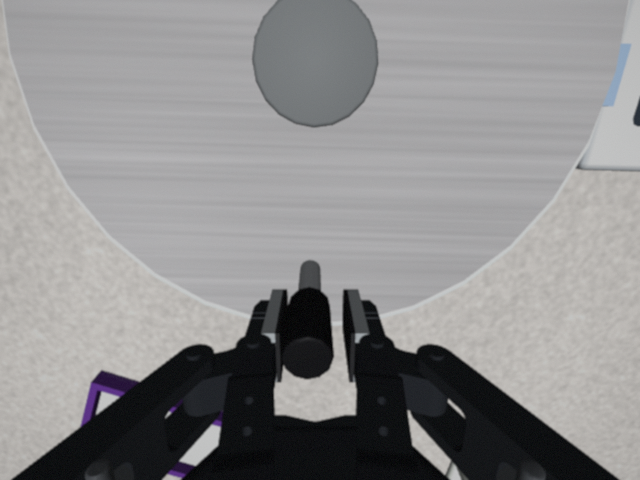

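View pics/w4scene.png

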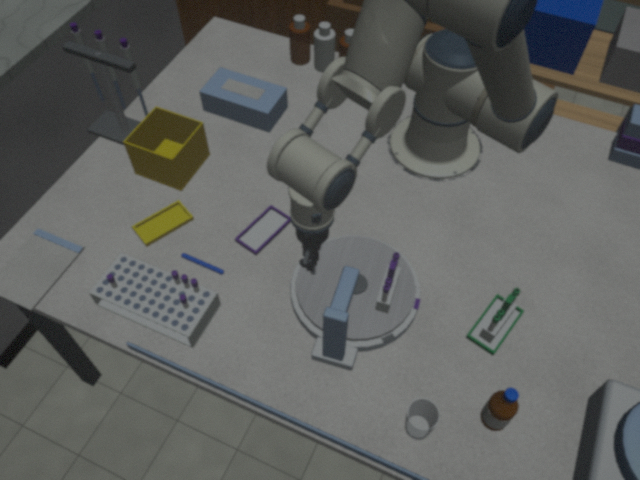

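The knob is in the stop at an arc angle of about 278°. Scene shows the purple carrier now at (283,390), lined up with the purple mark. I'll open, rise and move over the carrier.

Request:
play_rows([
  [[0,0,0,0,0,0,60],[0,0,0,0,0,0,60],[0,0,0,0,0,0,60],[0,0,0,0,0,0.4,60],[0,0,0,0,0,0.8,60],[0,0,0,0,0,0.9,60],[0,0,0,0,0,0.9,85],[0,0,0,0,0,0.9,85]],
])

```text
clock: 9.25
tool_pos: [0.6007, -0.1296, 0.2972]
ee_rot: [0.0, 0.997, 0.077, -0.0]
ft_force: [1.1, -0.4, 0.1]
opening: 0.0842
```

Request:
play_rows([
  [[0,0,0.86,-0.05,0.3,0,85],[0,0,0.86,-0.05,0.3,0,85],[0,0,0.86,-0.05,0.32,0,85],[0,0,0.86,-0.05,0.32,0,85],[0,0,0.86,-0.05,0.32,0,85],[0,0,0.86,-0.05,0.32,0,85],[0,0,0.86,-0.04,0.32,0,85],[0,0,0.86,-0.04,0.32,0,85],[0,0,0.86,-0.04,0.32,0,85],[0,0,0.86,-0.04,0.32,0,85],[0,0,0.86,-0.04,0.3,0,85],[0,0,0.86,-0.04,0.3,0,85],[0,0,0,0,0,0,85],[0,0,0,0,0,0,85]],
])

```text
clock: 10.65
tool_pos: [0.5741, 0.0582, 0.2953]
ee_rot: [0.0, 0.66, 0.751, -0.0]
ft_force: [0.9, 1.0, -0.1]
opening: 0.0854
```

```bash
python3 chk.py w5; python3 - <<'E'
from h import *
s,c=wrist()
for t,z in [('carousel_axis',.045),('knob_mid',.105),('carrier_tab',.1495),('carrier_center',.1075)]:
    for r in spotter.tip_of('wrist',t): print(t,np.round(r['at'],1),round(r['confidence'],2),np.round(atz(c,r['at'],z),4))
E
```

```text
10.65 [0.5740644  0.05819011 0.29529653] 97.3446746997003 [-0.002  0.381  1.396 -0.     1.365 -1.701] [ 0.86  1.01 -0.11] 0.08541735682079367
96.77787312457478 0.07994885844067702
carousel_axis [198.1 241.4] 0.77 [ 0.5844 -0.0245  0.045 ]
knob_mid [209.6 120.3] 0.83 [ 0.5954 -0.1275  0.105 ]
carrier_tab [224.4 313.7] 0.9 [0.5729 0.0563 0.1495]
carrier_center [213.  316.7] 0.71 [0.5741 0.0592 0.1075]
```

View pics/w5.png

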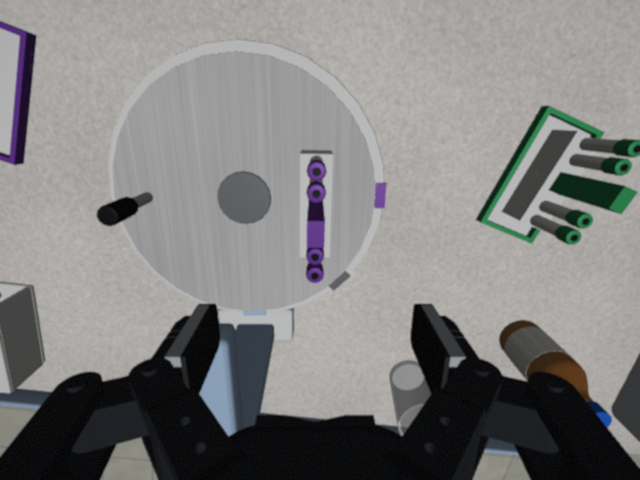

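View pics/w5side.png

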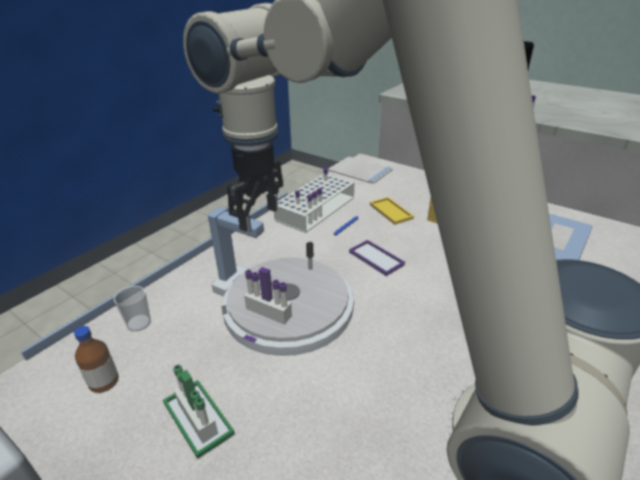

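The wrist view shows the carrier upright in the image: caps at (171,316), (192,316), (256,315) and (273,315), with the tab top around (235,316) and the purple mark level with the hub. It's aligned with the jaws. Now the precise tab centre.

```bash
python3 - <<'E'
from h import *
s,c=wrist(); im=c['pixels']
z=cv2.resize(im[140:290,280:355],None,fx=4,fy=4,interpolation=cv2.INTER_CUBIC); cv2.imwrite('pics/z5.png',z[:,:,::-1])
P=np.array([atz(c,p,.149) for p in [(171,316.5),(192,316),(256,315),(273,315)]])[:,:2]
print(P,P.mean(0)); d=P[0]-P[3]; print(np.degrees(np.arctan2(d[1],d[0])),np.linalg.norm(d))
print('tabtop',proj(c,(.5735,.058,.170)), proj(c,(.5735,.058,.0)))
E
```

```text
[[0.52879134 0.05320453]
 [0.54558358 0.05501393]
 [0.60119732 0.06146139]
 [0.61719839 0.06355152]] [0.57319266 0.05830784]
-173.32457820308127 0.08901049199179681
tabtop (np.float64(233.0907857033598), np.float64(315.22931383512054)) (np.float64(189.86227941179763), np.float64(314.99163225621527))
```

View pics/z5.png

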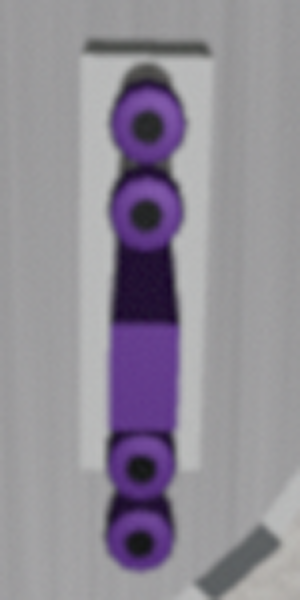

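Request:
play_rows([
  [[0,0,-0.07,-0.02,0.01,0,60],[0,0,0,0,0,-0.4,60],[0,0,0,0,0,-0.4,60],[0,0,0,0,0,-0.4,60],[0,0,0,0,0,-0.4,60],[0,0,0,0,0,-0.4,60],[0,0,0,0,0,-0.4,60],[0,0,0,0,0,-0.4,60],[0,0,0,0,0,-0.2,60],[0,0,0,0,0,0,60],[0,0,0,0,0,0,60]],
], force=60)

```text
clock: 12.2
tool_pos: [0.5734, 0.0588, 0.1459]
ee_rot: [0.0, 0.663, 0.748, 0.0]
ft_force: [-0.6, -0.1, 0.2]
opening: 0.0602
```

```bash
python3 chk.py w6
```

```text
12.2 [0.5734421  0.05878698 0.14588118] 96.87568636140654 [-1.000e-03  5.400e-01  1.580e+00 -0.000e+00  1.021e+00 -1.692e+00] [-0.58 -0.12  0.17] 0.0601703840968893
97.16699658399222 0.08061685944169641
```

View pics/w6.png

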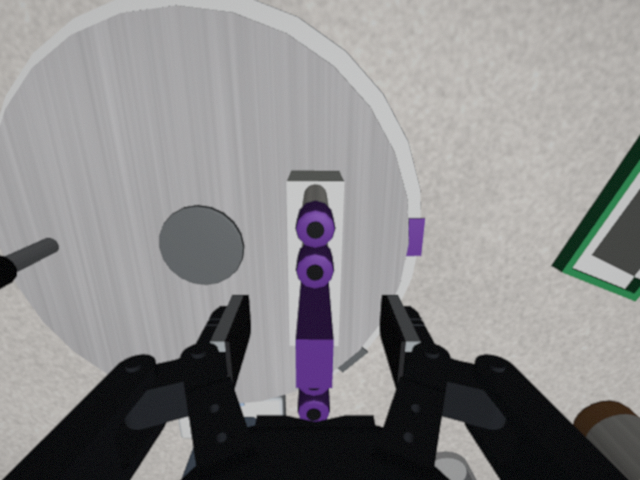

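The tab (314,362) is centred between the pads. Closing.

Request:
play_rows([
  [[0,0,0,0,0,0,30],[0,0,0,0,0,0,18],[0,0,0,0,0,0,8],[0,0,0,0,0,0,8],[0,0,0,0,0,0,8],[0,0,0,0,0,0,8],[0,0,0,0,0,0,8]],
], force=60)

```text
clock: 13.05
tool_pos: [0.5732, 0.0587, 0.1455]
ee_rot: [0.0, 0.663, 0.748, 0.0]
ft_force: [-1.6, -0.5, 5.9]
opening: 0.0128
```

```bash
python3 chk.py w7
```

```text
13.05 [0.57323651 0.05872672 0.14552529] 96.88564481810683 [-1.000e-03  5.400e-01  1.581e+00 -0.000e+00  1.020e+00 -1.692e+00] [-1.62 -0.48  5.88] 0.01276018134530712
97.31738066978437 0.08058300244636744
```

View pics/w7.png

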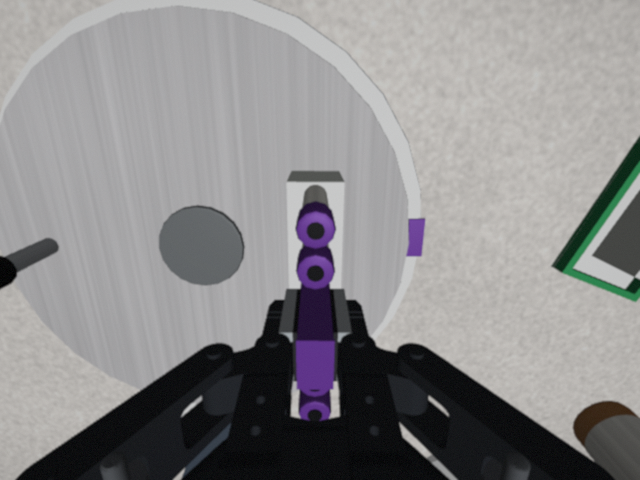

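Request:
play_rows([
  [[0,0,0,0,0,0.06,8],[0,0,0,0,0,0.06,8],[0,0,0,0,0,0.06,8],[0,0,0,0,0,0.06,8],[0,0,0,0,0,0.06,8],[0,0,0,0,0,0.06,8],[0,0,0,0,0,0.06,8],[0,0,0,0,0,0.06,8],[0,0,0,0,0,0.06,8],[0,0,0,0,0,0.06,8],[0,0,0,0,0,0.1,8],[0,0,0,0,0,0.16,8],[0,0,0,0,0,0.2,8],[0,0,0,0,0,0.2,8],[0,0,0,0,0,0.2,8],[0,0,0,0,0,0.2,8],[0,0,0,0,0,0.2,8],[0,0,0,0,0,0,8]],
])

```text
clock: 15.0
tool_pos: [0.5738, 0.0588, 0.2399]
ee_rot: [0.001, 0.663, 0.748, 0.001]
ft_force: [0.2, 0.6, -1.7]
opening: 0.0134
```

```bash
python3 chk.py w8
```

```text
15.0 [0.57380447 0.05876302 0.23988169] 96.88690518190862 [-1.000e-03  4.300e-01  1.476e+00  0.000e+00  1.233e+00 -1.692e+00] [ 0.2   0.55 -1.67] 0.013359535204220417
96.91337570901253 0.08054866517668254
```

View pics/w8.png

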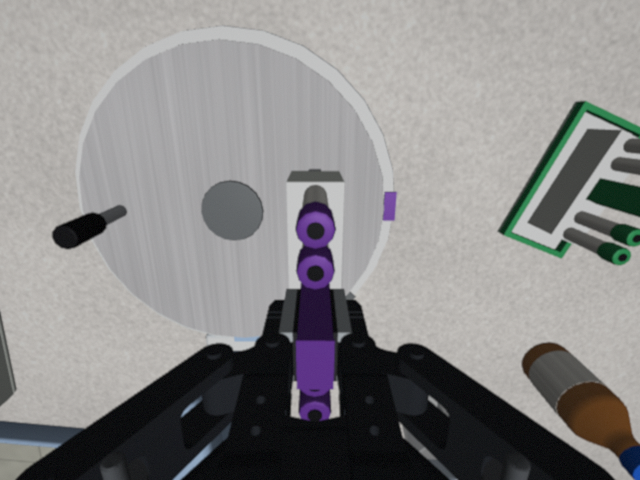

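View pics/w8side.png

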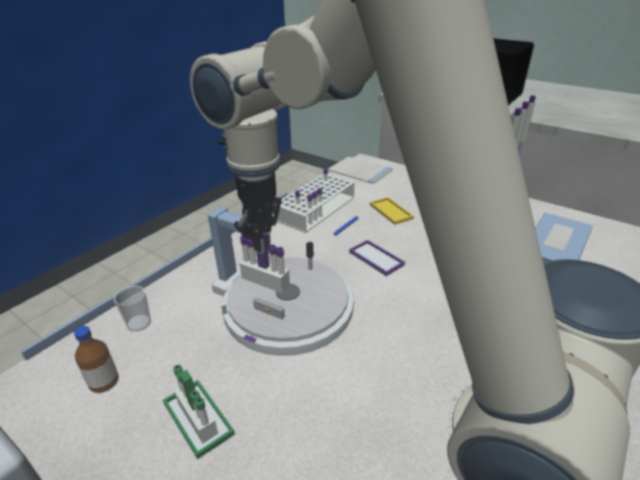

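It came off cleanly: the bare rail shows in the side view at (308,268), and the deck is unmoved. I'll carry it towards the purple tray.

Request:
play_rows([
  [[0,0,0,-0.1,0,0.3,8],[0,0,0,-0.2,0,0.4,8],[0,0,0,-0.2,-0.2,0.3,8],[0,0,-0.2,-0.2,-0.4,0,8],[0,0,-0.2,-0.2,-0.5,0,8],[0,0,-0.2,-0.2,-0.6,0,8],[0,0,-0.2,-0.1,-0.6,0,8],[0,0,-0.2,-0.1,-0.7,0,8],[0,0,-0.2,-0.04,-0.7,0,8],[0,0,-0.2,0,-0.7,0,8],[0,0,-0.2,0,-0.7,0,8],[0,0,-0.2,0,-0.6,0,8],[0,0,-0.2,0,-0.5,0,8],[0,0,-0.2,0,-0.5,0,8],[0,0,-0.2,0,-0.4,0,8],[0,0,-0.2,0,-0.3,0,8],[0,0,0,0,-0.1,0,8],[0,0,0,0,0,0,8],[0,0,0,0,0,0,8]],
])

```text
clock: 17.05
tool_pos: [0.5061, -0.3154, 0.2883]
ee_rot: [-0.0, 0.795, 0.606, 0.0]
ft_force: [1.0, 0.0, -2.5]
opening: 0.0134
```

```bash
python3 chk.py w9; python3 - <<'E'
from h import *
s,c=wrist()
for r in spotter.tip_of('wrist','purple_tray_floor'): print(np.round(r['at'],1),round(r['confidence'],2),np.round(atz(c,r['at'],.004),4))
E
```

```text
17.05 [ 0.50608449 -0.3154443   0.28828738] 74.59836611990619 [-0.658  0.415  1.359  0.     1.368 -1.96 ] [ 1.01  0.03 -2.52] 0.013445760157295704
255.25956894565905 0.3042578992933493
[307.8 148.9] 0.96 [ 0.6009 -0.5785  0.004 ]
```

View pics/w9.png

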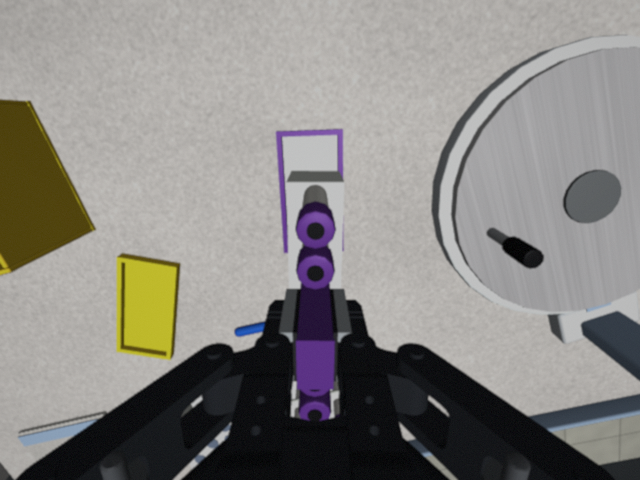

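The far end of the purple tray shows, with outer corners near (276,132) and (342,129). The yellow look-alike is well away at (308,148). I'll fit the visible rim against the tray's size.

```bash
python3 - <<'E'
from h import *
s,c=wrist(); im=c['pixels']
z=cv2.resize(im[120:260,260:360],None,fx=4,fy=4,interpolation=cv2.INTER_CUBIC); cv2.imwrite('pics/z9.png',z[:,:,::-1])
hsv=cv2.cvtColor(im,cv2.COLOR_RGB2HSV); m=cv2.inRange(hsv,(125,60,30),(150,255,255))
def edge(rows,left):
    out=[]
    for y in rows:
        xs=np.where(m[y,262:355])[0]+262
        if len(xs): out.append((xs.min()-.5 if left else xs.max()+.5,y))
    return out
L=edge(range(140,240,5),True); Rr=edge(range(140,172,4),False)
T=[(x,np.where(m[120:170,x])[0].min()+119.5) for x in range(284,338,6)]
def W(p):return np.array([atz(c,(y,x),.014)[:2] for x,y in p])
for n,p in (('L',L),('R',Rr),('T',T)):
    w=W(p); d=np.linalg.svd(w-w.mean(0))[2][0]; print(n,w.mean(0).round(4),round(np.degrees(np.arctan2(d[1],d[0]))%180,2),abs((w-w.mean(0))@[-d[1],d[0]]).max().round(4))
lw,rw,tw=W(L),W(Rr),W(T)
d=np.linalg.svd(lw-lw.mean(0))[2][0]; d=d if d[0]>0 else -d   # toward +x along long dir
nrm=np.array([-d[1],d[0]])
l=lw.mean(0)@nrm; r=rw.mean(0)@nrm; t=tw.mean(0)@d
print('width',abs(l-r),'mid', d*(t+.074)+nrm*(l+r)/2, 'ang',np.degrees(np.arctan2(d[1],d[0])))
# carrier footprint projections: TCP axis
print('tcp',s['tool_pos'],yaw(s)[0])
E
```

```text
L [ 0.4887 -0.3545] 166.42 0.0004
R [ 0.47   -0.2731] 166.1 0.0
T [ 0.4336 -0.3041] 77.01 0.0005
width 0.07469750078554752 mid [ 0.50583377 -0.32022977] ang -13.577544271586921
tcp [ 0.50620343 -0.3156592   0.28838349] 74.58921613986102
```

View pics/z9.png

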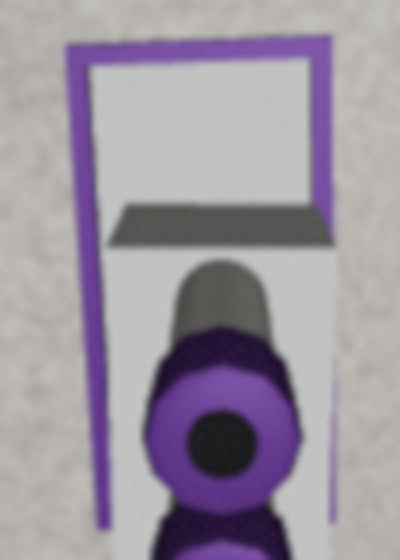

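Request:
play_rows([
  [[0,0,0.22,0,-0.07,0,8],[0,0,0,0,0,-0.3,8],[0,0,0,0,0,-0.4,8],[0,0,0,0,0,-0.4,8],[0,0,0,0,0,-0.4,8],[0,0,0,0,0,-0.4,8],[0,0,0,0,0,-0.4,8],[0,0,0,0,0,-0.4,8],[0,0,0,0,0,-0.3,8],[0,0,0,0,0,-0.2,8],[0,0,0,0,0,-0.16,8],[0,0,0,0,0,-0.08,8],[0,0,0,0,0,0,8],[0,0,0,0,0,0,8]],
])

```text
clock: 18.75
tool_pos: [0.5064, -0.3199, 0.1168]
ee_rot: [0.0, 0.786, 0.619, 0.0]
ft_force: [0.8, -1.4, -2.2]
opening: 0.0132
```

```bash
python3 chk.py w10
```

```text
18.75 [ 0.50635878 -0.31991157  0.11677696] 76.43439586305047 [-0.663  0.604  1.548 -0.     0.989 -1.997] [ 0.8  -1.41 -2.24] 0.013231062742613257
255.51993037434988 0.30851154178279844
```

View pics/w10.png

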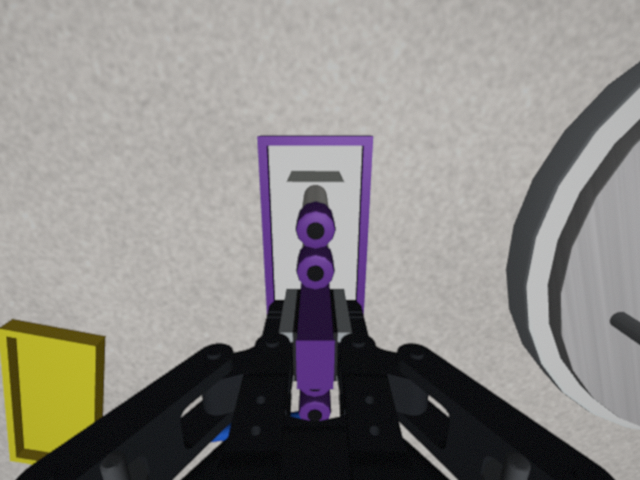

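View pics/w10scene.png

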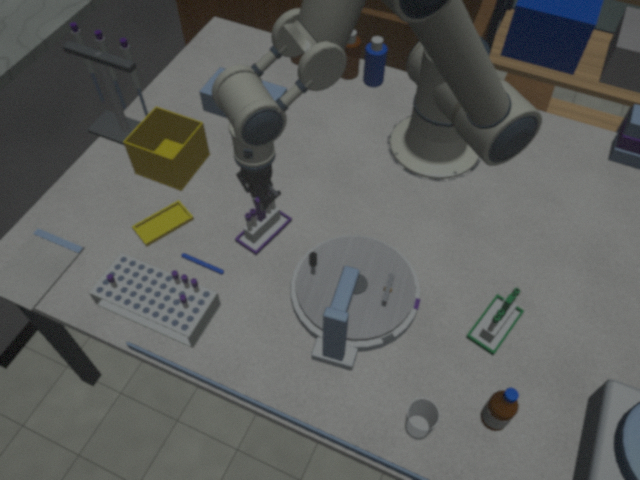

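The carrier is centred in the purple rim (cols 258–372, carrier mid 315). Lowering slowly.

Request:
play_rows([
  [[0,0,0,0,0,-0.06,8],[0,0,0,0,0,-0.06,8],[0,0,0,0,0,-0.04,8],[0,0,0,0,0,-0.02,8],[0,0,0,0,0,-0.02,8],[0,0,0,0,0,-0.02,8],[0,0,0,0,0,0,8],[0,0,0,0,0,0,8]],
])

```text
clock: 19.7
tool_pos: [0.5061, -0.3198, 0.1053]
ee_rot: [0.0, 0.786, 0.619, 0.0]
ft_force: [-0.5, 0.3, -1.6]
opening: 0.0133
```

Request:
play_rows([
  [[0,0,0,0,0,-0.01,8],[0,0,0,0,0,-0.01,8],[0,0,0,0,0,0,8],[0,0,0,0,0,0,8]],
])

```text
clock: 20.1
tool_pos: [0.5061, -0.3198, 0.1046]
ee_rot: [0.0, 0.786, 0.619, 0.0]
ft_force: [-2.3, 0.7, 6.5]
opening: 0.0132
```

Contact with the floor (Fz −1.6 to +6.5 N). Releasing gently.

Request:
play_rows([
  [[0,0,0,0,0,0,16],[0,0,0,0,0,0,20],[0,0,0,0,0,0,30],[0,0,0,0,0,0,50],[0,0,0,0,0,0,60],[0,0,0,0,0,0,60],[0,0,0,0,0,0.2,60],[0,0,0,0,0,0.4,60],[0,0,0,0,0,0.7,60],[0,0,0,0,0,0.8,60],[0,0,0,0,0,0.8,60],[0,0,0,0,0,0.8,60],[0,0,0,0,0,0,60],[0,0,0,0,0,0,60]],
])

```text
clock: 21.5
tool_pos: [0.5063, -0.3199, 0.2907]
ee_rot: [0.001, 0.786, 0.619, 0.0]
ft_force: [-0.2, 0.2, -0.6]
opening: 0.0601
```

```bash
python3 chk.py w11; python3 - <<'E'
from h import *
s,c=wrist()
for t,z in [('carrier_tab',.1085),('carrier_center',.0665),('purple_tray_floor',.004),('knob_mid',.105),('carousel_axis',.045)]:
    for r in spotter.tip_of('wrist',t): print(t,np.round(r['at'],1),round(r['confidence'],2),np.round(atz(c,r['at'],z),4))
E
```

```text
21.5 [ 0.50626314 -0.31986906  0.2907202 ] 76.43069608278441 [-0.663  0.416  1.351 -0.     1.372 -1.997] [-0.22  0.2  -0.55] 0.06012783937852079
255.5007570986553 0.3084943141325559
carrier_tab [214.  312.3] 0.66 [ 0.5038 -0.3217  0.1085]
carrier_center [204.8 314. ] 0.57 [ 0.5056 -0.3206  0.0665]
purple_tray_floor [304.4 149.4] 0.79 [ 0.6032 -0.576   0.004 ]
knob_mid [257.8 522.5] 0.68 [ 0.5966 -0.1316  0.105 ]
carousel_axis [206.5 589. ] 0.84 [ 0.5846 -0.0242  0.045 ]
```

View pics/w11.png

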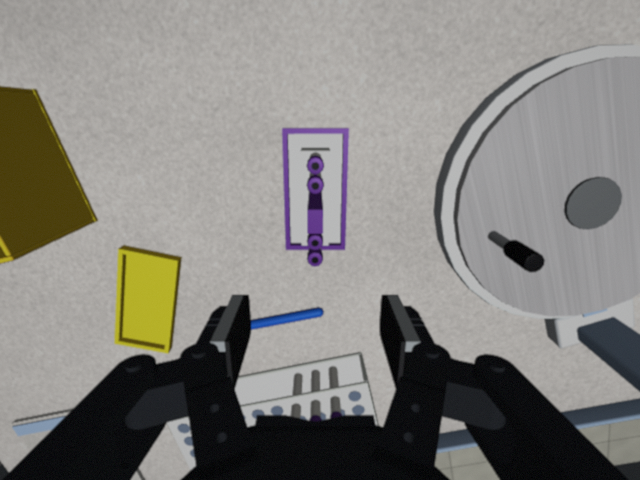

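View pics/w11side.png

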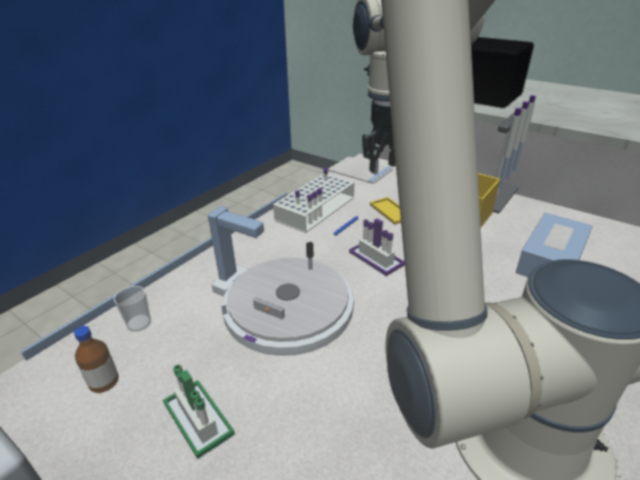

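The carrier stands in the middle of the purple tray at (205,315). The knob is at 276.8°, which is the unload stop, and the green carrier is untouched.

```bash
python3 -c "
from station import ctrl
print(ctrl.sign_off())"
```

```text
the job is handed in; nothing more can be done
None
```

The carrier is off the carousel and standing in the purple-edged tray, and the job is handed in at about 22 s of the 61 s allowed. `sign_off` gives no verdict, so success rests on my own checks.

- **Turn:** I pushed the knob a quarter turn counter-clockwise with the fingers loosely around it. My last look put it at 276.8°, within about 1° of the unload stop.
- **Lift:** I gripped the tab with 60 N and pulled straight up 94 mm. The pictures showed no slip or tilt, and the deck had not moved.
- **Set-down:** I lowered it until the floor took the load (about 6.5 N upward), then opened the fingers and rose clear.

In the final pictures the carrier looks upright. Its centre is at (0.506, -0.321), against a tray middle of about (0.506, -0.320). The green carrier looks unmoved, and the gripper is about 185 mm above where it let go, touching nothing.

Two readings disagreed. In the last wrist views the network reported `purple_tray_floor` only at the yellow look-alike, so I relied on the purple rim instead. The carousel axis estimates from the cameras differed by up to about 9 mm, so I used the hub as seen by the wrist camera. The arc it gave held, with low side forces.

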